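Open the finishing booth's sloping window to its working height

TASK

Open the window of the finishing booth: with the fingertips beneath the lip along its lower edge, push the counterweighted window up its slope until its red stripes are level with the yellow tags on the side rails, and leave it standing there. Only push: do not pinch the lip between the fingers, and leave everything else on the bench where it is.

Things in the scene. Friction and masses are not known exactly. Their poses are not given: they have to be found in the camera images.
- booth: fixed plywood booth, 410 wide, 320 deep, 345 high (mm). Origin: middle of its front foot, on the bench; x into the booth, y left, z up. Its window leans back 40 deg: up the slope is (0.643,0,0.766), outward (-0.766,0,0.643) in its axes. Side rails, 30 wide at y +-190, stand 12 proud of the window's front plane; the sill below the window lies 4 behind it, 62 high along the slope
- sash (a joint): travel of the window (white frame, clear pane, 346 mm wide and 160 mm high) up its slope, in m: 0 shut, growing as it goes up, stop at 0.170. A counterweight hidden in the booth nearly balances it: it stays where it is left, and takes about 1 to 5 N along the slope to move either way
- lip: dark wooden lip on the window's lower edge, moving with it: 300 mm long (y), 36 mm out from the window's front plane, 8 mm thick. Origin mid-length on its underside, in that plane; z up the slope, -x straight out, y along it. Window shut, its underside meets the plane 80 mm above the bench and its outer edge is at 103 mm; the space below and in front of it is free between the rails
- lip_under (a point): the middle of the lip's underside: 18 mm out from the window's front plane, half-way along the lip
- lip_cap: the black rubber strip, 5 mm thick, 29 mm deep, on the upper side of the lip, same origin and axes as the lip. Touching the lip and this strip together counts as pinching
- stripes (a point): the point in the window's front plane midway between the two red stripes (7 mm high) painted at the left and right ends of the window's lower white bar, 30 mm up the slope from the lip's underside; it moves with the window
- tags (a point): the point in the window's front plane midway between the two yellow tags (10 mm high), one on each side rail (y = +-190 mm), at the height where the stripes must stop. Its z axis points up the slope
- mark (a joint): where the yellow tags are set along the slope, in m, on the window's scale: when joint sash has this same value, stripes and tags are level. The robot's touch does not move them
- wax_tin: copper-coloured wax tin with a white lid, 72 mm across, 50 mm high, standing on the bench in front of the booth's left side; origin under its middle. Leave alone
- sanding_block: cork sanding block 110 x 60 x 35 mm on the bench in front of the booth's right side; origin under its middle. Leave alone
- glue_bottle: yellow glue bottle, 60 mm across, 170 mm high, left of the booth; origin under its middle. Leave alone
- brush: brush lying to the left of the booth's front; origin at its middle. Leave alone
- hammer: hammer lying to the right of the booth; origin at its middle. Leave alone
- stain_jar: amber jar, 70 mm across, 90 mm high, inside the booth on its floor; origin under its middle. Leave alone
- chair_leg: turned chair leg 200 mm long, 36 mm thick, lying inside the booth on its floor; origin under its middle. Leave alone

How it is judged:
By the outcome, as a careful person would: the job done as asked, in the order asked, and still so for the second after the job is handed in, with the robot touching nothing.
It also fails if it takes over 40 s, if anything falls off the work surface, if the arm or the gripper's body presses on something with over 40 N, if the wrist force passes 120 N, or if a joint passes its speed limit or range.

ROBOT

A 6-joint arm with a two-finger parallel gripper is mounted at the origin on the work surface. World frame = base frame: x ahead of the robot, y to its left, z up, the work surface at z = 0. Lengths are in m, angles in rad, forces in N, time in s.
With the tool pointing down it reaches from about 0.275 to 0.825 m from the base axis. Payload 4.9 kg.
Tool frame: the origin (TCP) lies midway between the tips of the shut fingers; the grasp point (between the pads) lies 19 mm behind it (grip_point_offset is the distance from the TCP to the grasp point, in m); z points along the fingers, x is the direction in which the jaws open and shut, and the axes are right-handed (so a half turn about z gives the same grasp; the last joint's range is limited). The gripper opens to 85 mm and grips with 20 to 120 N. Pads are 22 mm wide; open, the fingers measure 114 mm over their backs; the gripper's body (76 mm by 85 mm) begins 54 mm behind the grasp point. The pads swing forward as they close: fully open they stand 13 mm farther back than shut.
Start: joints at [-1.423, 0.326, -0.193, 1.052, 0, 1.437], TCP at [0.153, -0.528, 0.231] pointing down, gripper open.
Joint ranges: [-2.65, 2.65], [-0.97, 1.79], [-1.3, 1.35], [-1.93, 2.1], [-1.47, 1.37], [-3.14, 3.14]. Speed limits (rad/s): [2.57, 2.57, 3.14, 3.14, 3.14, 3.14].

INTERFACE

Orientations are given as a rotation vector (axis times angle).
In Python, from cell import * gives the robot as it stands. Calls block until the motion is done:
- movep(position, orientation): joint-space move of the TCP to a pose.
- move_l(position, velocity=0.15, rot=None, until_force=None): straight line of the TCP; rot=None keeps the orientation; velocity is the mean speed in m/s. With until_force (N) it stops when the force on the tool has changed by that much, and returns True; else False.
- set_joints(angles): joint-space move.
- let_go() and grab(newtons=None): open the fingers fully, or close them until they stop; newtons is the grip in N (None keeps the last).
- sleep(seconds).
- ik(position, orientation): joint angles nearest the present ones, or None.
- get_state(): the state.
- grab_frame(name): name is "side" or "top" or "wrist"; returns a dict with "img" (480x640x3 uint8, red, green, blue), "fx", "fy", "cx", "cy" (pixels), "k1" (the pictures are not rectified: a ray, as slopes to the right and down, at radius r is drawn at 1 + k1 r^2 times it, then the intrinsics apply), "cam_to_world" (4x4, takes a point from camera to world coordinates); the wrist camera has in their place "T_tool_cam" (4x4, takes a point from camera to tool coordinates, whose origin is the TCP and whose axes are the tool frame's). Camera axes: x right, y down, z forward; pixel columns grow to the right and rows downward; lengths in m; the calibration is good to about 2 mm. A picture is of the moment at which its call begins: read the wrist's pose just before it. There is no depth.
A pose or a line that the arm cannot do raises MotionError and nothing moves.
- sign_off(): hands the job in, once; it reports no verdict.
Trained networks look in the newest picture that a camera, given by its name, has taken for a name from the list of things; names that differ only in an ending like _2 or _b are one class to them, and where a whole thing is asked for, a point or a joint stands for the part that bears it (a point fixed in the world has none). Each returns a list of dicts, best first, with "score" (0 to 1); they miss things now and then, are a little off and sometimes report something else, mostly with a low value. They report only what shows in the picture. A call takes as long as a camera call.
- spot_in(camera, name): "centre" ([column, row] in pixels, amid what is visible of it).
- silhouettes(camera, name): "mask" (480x640 bool, what is visible of it) and "centre" ([column, row] in pixels, amid what is visible of it).
- tip_of(camera, name): "centre" ([column, row] in pixels: a listed point, or the origin of a listed thing).
The state is a dict: "clock": time; "q": joint angles; "joint_velocities": joint speeds; "tau": joint torques, N m; "position": TCP position; "eef_rot": TCP orientation; "contact_force": force on the tool from outside, world axes, zero at the start; "wrist_torque": the same for the moment, N m; "finger_gap": opening from 0.0 (shut) to 1.0 (fully open).
Only numpy, scipy, OpenCV 4.12 (cv2) and the standard library are available. Lean on these libraries where they do the work, as an engineer would, in place of code of your own. Each camera call takes 0.05 s, during which the arm holds its last target. There are 200 camera calls.

## Working session

There is one attempt and no reset: what is moved stays moved. The work goes in short steps, each a Python script; the robot and the scene stay as the last script left them, time stands still between calls to the robot, and variables do not carry over. Pictures are saved under pics/ and viewed, about 8 in all and at most 12, crops included, and the job is handed in when it is done.

```bash
mkdir -p pics; ls
cat > h.py <<'E'
from cell import *
import numpy as np, cv2
from scipy.spatial.transform import Rotation as R
def ray(f,px,T=None):
    T=np.array(f["cam_to_world"]) if T is None else T
    d=np.array([(px[0]-f["cx"])/f["fx"],(px[1]-f["cy"])/f["fy"]]);u=d.copy()
    for _ in range(20): u=d/(1+f["k1"]*(u@u))
    v=T[:3,:3]@np.r_[u,1]; return T[:3,3],v/np.linalg.norm(v)
def proj(f,p,T=None):
    T=np.array(f["cam_to_world"]) if T is None else T
    c=T[:3,:3].T@(np.array(p)-T[:3,3]);u=c[:2]/c[2];u=u*(1+f["k1"]*(u@u))
    return np.array([f["cx"]+f["fx"]*u[0],f["cy"]+f["fy"]*u[1]])
def tri(rays):
    A=sum(np.eye(3)-np.outer(d,d) for o,d in rays);b=sum((np.eye(3)-np.outer(d,d))@o for o,d in rays)
    p=np.linalg.solve(A,b);return p,[np.linalg.norm(np.cross(p-o,d)) for o,d in rays]
def save(f,n): cv2.imwrite("pics/"+n+".png",cv2.cvtColor(f["img"],cv2.COLOR_RGB2BGR))
E
python3 - <<'E'
from h import *
for c in ("side","top"):
    f=grab_frame(c); save(f,c+"0")
    print(c,f["fx"],f["k1"],np.round(f["cam_to_world"],3).tolist())
    for n in ("booth","lip","lip_under","stripes","tags","lip_cap","wax_tin","sanding_block","glue_bottle"):
        print(n,[(np.round(d["centre"],1).tolist(),round(d["score"],2)) for d in tip_of(c,n)[:2]])
print(get_state())
E
```

```text
pics
side 528.108816556734 -0.03337232106424039 [[0.747, -0.302, 0.593, -0.181], [-0.665, -0.371, 0.649, -0.779], [0.024, -0.878, -0.477, 0.699], [0.0, 0.0, 0.0, 1.0]]
booth [([304.4, 292.0], 0.79)]
lip [([325.4, 242.8], 0.79)]
lip_under [([321.7, 240.2], 0.58)]
stripes [([329.8, 234.1], 0.94)]
tags []
lip_cap [([324.9, 242.7], 0.62)]
wax_tin [([224.5, 268.9], 0.84)]
sanding_block [([339.2, 334.3], 0.87)]
glue_bottle [([260.7, 229.8], 0.64), ([323.5, 244.9], 0.49)]
top 487.5520402090351 0.006871832046966513 [[0.009, -0.995, 0.096, 0.46], [-1.0, -0.009, -0.002, 0.044], [0.003, -0.096, -0.995, 1.272], [0.0, 0.0, 0.0, 1.0]]
booth []
lip [([321.5, 237.1], 0.76)]
lip_under [([327.9, 236.9], 0.89)]
stripes []
tags []
lip_cap [([326.9, 236.3], 0.84)]
wax_tin [([264.7, 301.5], 0.71)]
sanding_block [([394.9, 287.2], 0.82)]
glue_bottle [([209.2, 224.0], 0.83)]
{'clock': 1.0, 'q': array([-1.42317398e+00,  3.26185828e-01, -1.92569958e-01,  1.05200080e+00,
        9.61952985e-06,  1.43660975e+00]), 'joint_velocities': array([ 0.00065928, -0.00138058, -0.00102404,  0.00060517,  0.00169395,
        0.00074997]), 'tau': array([ 5.68825471e-04, -4.43333888e+01,  2.62762195e+01,  1.08396322e-03,
       -2.05359152e-04, -3.27449449e-06]), 'position': array([ 0.15297758, -0.52833313,  0.23129999]), 'eef_rot': array([ 2.51138506e+00, -1.88743666e+00,  5.50443453e-05]), 'contact_force': array([ 0.40826832, -0.06405634, -0.14430322]), 'wrist_torque': array([-0.00781904, -0.00375395, -0.02518487]), 'finger_gap': 0.9999229411710469}
```

View pics/side0.png

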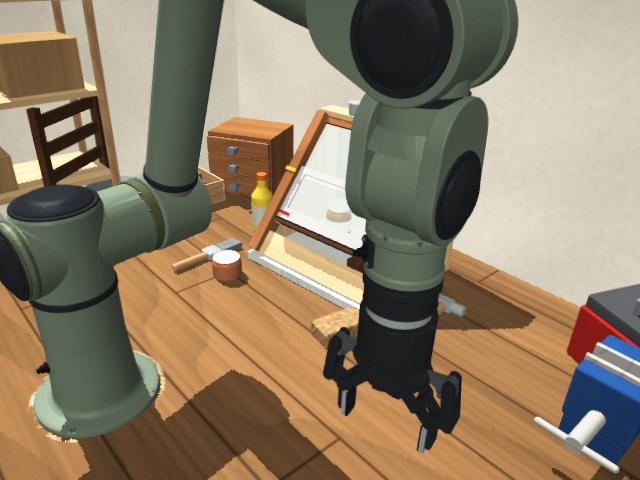

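View pics/top0.png

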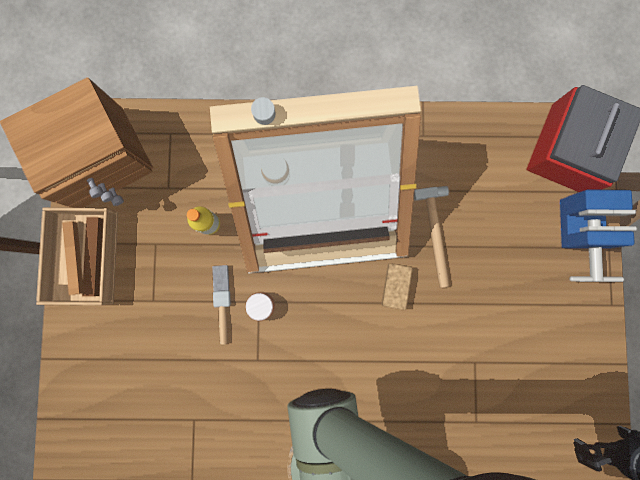

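The side view shows the left stripe at about (283,213) and the left tag at (290,169), with the arm hiding the right side. The top view shows stripes at (260,235) and (390,221), tags at (237,205) and (408,187), and the lip from (264,243) to (388,231). Next I fit the booth pose from colour blobs and check reachability.

```bash
cat >> h.py <<'E'
U=np.array([.6428,0,.766]);N=np.array([-.766,0,.6428]);Y=np.array([0,1.,0])
S0=.080/.766
def P(b,s,y,n):   # b: x,y,yaw of the window plane's foot line; s along slope from the bench
    return np.array([b[0],b[1],0])+R.from_euler('z',b[2]).apply(U*s+Y*y+N*n)
def blobs(img,col,box=None,amin=6):
    h=cv2.cvtColor(img,cv2.COLOR_RGB2HSV)
    m=(((h[...,0]<6)|(h[...,0]>174))&(h[...,1]>150)&(h[...,2]>90)) if col=="red" else ((h[...,0]>20)&(h[...,0]<32)&(h[...,1]>190)&(h[...,2]>130))
    m=m.astype(np.uint8)
    if box: k=np.zeros_like(m);k[box[1]:box[3],box[0]:box[2]]=1;m*=k
    n,_,st,c=cv2.connectedComponentsWithStats(m)
    return [(c[i].round(1).tolist(),st[i].tolist()) for i in range(1,n) if st[i,4]>=amin]
def toolrot(b,tilt=0,flip=1):  # tool z = -N tilted; x along +-y
    z=R.from_euler('z',b[2]).apply(R.from_euler('y',tilt).apply(-N)); x=flip*R.from_euler('z',b[2]).apply(Y)
    return R.from_matrix(np.c_[x,np.cross(z,x),z]).as_rotvec()
E
python3 - <<'E'
from h import *
from scipy.optimize import least_squares
ft=grab_frame("top");fs=grab_frame("side")
for n,f,bx in (("top",ft,(215,150,430,260)),("side",fs,(265,140,350,250))):
    for c in("red","yellow"): print(n,c,blobs(f["img"],c,bx))
obs=[(ft,(260,235),0,1),(ft,(390,221),0,-1),(ft,(237,205),1,1),(ft,(408,187),1,-1),(fs,(283,213),0,1),(fs,(290,169),1,1)]
def res(v):
    r=[]
    for f,px,t,sg in obs:
        p=P(v[:3],S0+.03+v[3+t],sg*(.19 if t else v[5]),.012 if t else 0)
        r+=list(proj(f,p)-px)
    return r
s=least_squares(res,[.5,.03,.1,.02,.08,.16]);b=s.x;print(b.round(4),np.round(s.fun,1))
for flip in(1,-1):
  for tilt in(0,-.3,.3):
    for d in (0,.06,.12): 
      q=ik(P(b,S0+b[3]-.03+d,0,.01),toolrot(b,tilt,flip));print(flip,tilt,d,None if q is None else np.round(q,2))
    q=ik(P(b,S0+.1,0,.25),toolrot(b,tilt,flip));print("view",None if q is None else np.round(q,2))
f=grab_frame("wrist");print(np.round(f["T_tool_cam"],3),f["fx"])
E
```

```text
top red [([389.6, 220.8], [383, 220, 15, 3, 22]), ([259.4, 234.3], [252, 233, 15, 3, 22])]
top yellow []
side red [([282.9, 211.8], [278, 209, 11, 6, 27])]
side yellow [([267.1, 196.0], [265, 184, 7, 23, 97])]
[0.4892 0.0151 0.1176 0.0201 0.1302 0.1557] [-0.1  0.2 -0.1  0.2 -0.3  0.2  0.1 -0.2  0.2 -0.2  0.4  0.2]
1 0 0 None
1 0 0.06 [-0.22  0.32 -1.2  -0.78  0.25 -0.22]
1 0 0.12 [-0.18  0.22 -1.06 -0.56  0.23 -0.2 ]
view [-0.47 -0.57 -1.1   0.27  0.44 -0.41]
1 -0.3 0 None
1 -0.3 0.06 None
1 -0.3 0.12 None
view None
1 0.3 0 [-0.19  0.26 -1.03 -0.28  0.16 -0.26]
1 0.3 0.06 [-0.16  0.21 -0.9  -0.09  0.15 -0.24]
1 0.3 0.12 [-0.14  0.19 -0.75  0.07  0.14 -0.22]
view [-0.32 -0.39 -0.82  0.61  0.23 -0.38]
-1 0 0 None
-1 0 0.06 [-0.22  0.32 -1.2  -0.78  0.25  2.92]
-1 0 0.12 [-0.18  0.22 -1.06 -0.56  0.23  2.94]
view [-0.47 -0.57 -1.1   0.27  0.44  2.73]
-1 -0.3 0 None
-1 -0.3 0.06 None
-1 -0.3 0.12 None
view None
-1 0.3 0 [-0.19  0.26 -1.03 -0.28  0.16  2.88]
-1 0.3 0.06 [-0.16  0.21 -0.9  -0.09  0.15  2.91]
-1 0.3 0.12 [-0.14  0.19 -0.75  0.07  0.14  2.93]
view [-0.32 -0.39 -0.82  0.61  0.23  2.77]
[[ 1.    -0.     0.001 -0.   ]
 [-0.     0.945  0.328 -0.084]
 [-0.001 -0.328  0.945 -0.142]
 [ 0.     0.     0.     1.   ]] 398.2267054300932
```

The fit residuals are at most 0.4 px: window foot near (0.489, 0.015), yaw 0.118, sash about 0.020, mark about 0.130. Next I close the fingers and take two wrist views square to the window to refine this.

```bash
cat >> h.py <<'E'
B0=np.array([.4892,.0151,.1176])
def wrist():
    st=get_state();f=grab_frame("wrist")
    T=np.eye(4);T[:3,:3]=R.from_rotvec(st["eef_rot"]).as_matrix();T[:3,3]=st["position"]
    f["cam_to_world"]=T@np.array(f["T_tool_cam"]);return f
E
python3 - <<'E'
from h import *
import pickle
print("clock",get_state()["clock"]);grab(20)
fr=[]
for i,(s,n) in enumerate(((.20,.25),(.26,.22))):
    movep(P(B0,s,0,n),toolrot(B0,.3,1)); sleep(.3)
    f=wrist();save(f,f"w{i}");fr.append(f)
    for c in("red","yellow"): print(c,blobs(f["img"],c,amin=15))
    for t,y,m,nn in((0,.1557,.0201,0),(1,.19,.1302,.012)):print([proj(f,P(B0,S0+.03+m,sg*y,nn)).round(1).tolist() for sg in(1,-1)])
    print({n:[(np.round(d["centre"],1).tolist(),round(d["score"],2)) for d in tip_of("wrist",n)[:1]] for n in("lip","lip_under","stripes","tags")})
pickle.dump(fr,open("fr.pkl","wb"));print("clock",get_state()["clock"])
for tilt in(.0,.1,.2,.3):
  for s in(.06,.08,.12,.16,.20,.24):
    q=ik(P(B0,s,0,.01),toolrot(B0,tilt,1));print(tilt,s,None if q is None else np.round(q,2).tolist())
E
```

```text
clock 1.15
red [([169.2, 222.0], [153, 219, 34, 7, 173]), ([467.6, 222.6], [451, 220, 35, 7, 205])]
yellow []
[[467.5, 221.7], [168.8, 221.6]]
[[502.4, 328.7], [133.8, 328.5]]
{'lip': [([320.8, 193.4], 0.76)], 'lip_under': [([316.8, 190.4], 0.97)], 'stripes': [([316.1, 221.2], 0.86)], 'tags': [([319.1, 222.7], 0.7)]}
red [([157.7, 160.5], [140, 157, 37, 8, 226]), ([479.3, 161.4], [461, 158, 37, 8, 225])]
yellow []
[[478.9, 160.2], [156.7, 160.0]]
[[517.8, 275.1], [117.7, 274.8]]
{'lip': [([321.7, 131.5], 0.88)], 'lip_under': [([318.8, 121.1], 0.59)], 'stripes': [([315.6, 159.1], 0.58)], 'tags': []}
clock 5.55
0.0 0.06 None
0.0 0.08 None
0.0 0.12 [-0.24, 0.4, -1.27, -0.94, 0.27, -0.24]
0.0 0.16 [-0.21, 0.3, -1.18, -0.76, 0.25, -0.22]
0.0 0.2 [-0.19, 0.23, -1.1, -0.61, 0.23, -0.2]
0.0 0.24 [-0.17, 0.19, -1.0, -0.48, 0.22, -0.19]
0.1 0.06 None
0.1 0.08 [-0.24, 0.41, -1.26, -0.83, 0.25, -0.27]
0.1 0.12 [-0.22, 0.31, -1.18, -0.66, 0.23, -0.24]
0.1 0.16 [-0.19, 0.24, -1.09, -0.5, 0.22, -0.23]
0.1 0.2 [-0.17, 0.19, -1.0, -0.37, 0.2, -0.21]
0.1 0.24 [-0.16, 0.17, -0.9, -0.25, 0.19, -0.2]
0.2 0.06 [-0.23, 0.37, -1.21, -0.64, 0.22, -0.28]
0.2 0.08 [-0.22, 0.32, -1.16, -0.56, 0.21, -0.27]
0.2 0.12 [-0.2, 0.26, -1.08, -0.41, 0.19, -0.25]
0.2 0.16 [-0.18, 0.21, -0.99, -0.28, 0.18, -0.23]
0.2 0.2 [-0.16, 0.18, -0.9, -0.16, 0.17, -0.22]
0.2 0.24 [-0.14, 0.17, -0.8, -0.05, 0.16, -0.21]
0.3 0.06 [-0.21, 0.31, -1.11, -0.4, 0.18, -0.28]
0.3 0.08 [-0.2, 0.28, -1.06, -0.33, 0.17, -0.27]
0.3 0.12 [-0.18, 0.24, -0.98, -0.19, 0.16, -0.25]
0.3 0.16 [-0.16, 0.21, -0.88, -0.08, 0.15, -0.23]
0.3 0.2 [-0.14, 0.19, -0.79, 0.03, 0.14, -0.22]
0.3 0.24 [-0.13, 0.19, -0.69, 0.13, 0.13, -0.21]
```

View pics/w0.png

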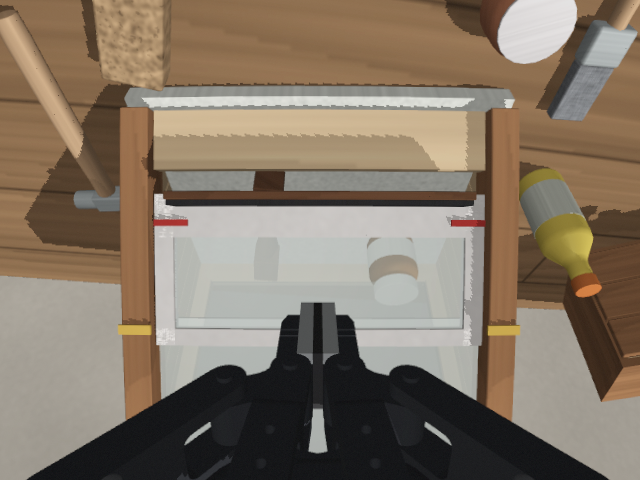

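The wrist view is upside down (up in the picture is down the slope). It shows the stripes at (169,222) and (468,223), the tags at (135,329) and (504,330), and the lip's front edge at about row 195, all within about 1 px of the fit. I'll refine using the wrist pictures.

```bash
cat >> h.py <<'E'
def tagblobs(img,amin=40):
    h=cv2.cvtColor(img,cv2.COLOR_RGB2HSV);m=((h[...,0]>17)&(h[...,0]<33)&(h[...,1]>165)&(h[...,2]>110)).astype(np.uint8)
    n,_,st,c=cv2.connectedComponentsWithStats(m)
    return [(c[i].round(1),st[i]) for i in range(1,n) if amin<=st[i,4]<600 and 18<st[i,2]<60 and st[i,3]<16]
E
python3 - <<'E'
from h import *
import pickle
from scipy.optimize import least_squares
fr=pickle.load(open("fr.pkl","rb"));obs=[]
for f in fr:
    tb=tagblobs(f["img"]);print("tags",[(c.tolist(),s.tolist()) for c,s in tb])
    for c,s in blobs(f["img"],"red",amin=100): obs.append((f,c,0,-1 if c[0]<320 else 1))
    for c,s in tb:
        if s[0]<320 and c[0]<145 or 490<c[0]<535: obs.append((f,c,1,-1 if c[0]<320 else 1))
ft,fs=grab_frame("top"),grab_frame("side")
w=[1]*len(obs)+[1]*4
obs+=[(ft,(389.6,220.8),0,-1),(ft,(259.4,234.3),0,1),(ft,(237,205),1,1),(ft,(408,187),1,-1)]
def res(v,nt):
    return np.r_[tuple(proj(f,P(v[:3],S0+.03+v[3+t],sg*(.19 if t else v[5]),nt if t else 0))-px for f,px,t,sg in obs)]
for nt in(.012,.0):
    s=least_squares(res,[*B0,.02,.13,.156],args=(nt,));print(nt,s.x.round(4),"dist",round(s.x[4]-s.x[3],4),s.fun.round(1).tolist())
E
```

```text
tags []
tags []
0.012 [0.4911 0.0162 0.1147 0.0194 0.1276 0.1561] dist 0.1082 [0.2, -0.1, 0.1, 0.0, -0.2, 0.1, -0.2, 0.0, 0.2, -0.1, 0.0, 0.1, -0.4, -0.0, -0.2, 0.1]
0.0 [0.4895 0.016  0.1147 0.0206 0.1201 0.1556] dist 0.0995 [0.2, 0.0, 0.1, 0.2, -0.3, 0.0, -0.2, 0.0, 0.1, 0.3, 0.2, 0.4, 0.5, -0.3, -1.5, 0.1]
```

Run:
```python
from h import *
import pickle
f=pickle.load(open("fr.pkl","rb"))[0]
h=cv2.cvtColor(f["img"],cv2.COLOR_RGB2HSV)
print(h[322:337,135].tolist());print(h[322:337,503].tolist())
```

```text
[[13, 135, 108], [13, 133, 109], [17, 150, 100], [22, 157, 180], [22, 153, 207], [22, 152, 208], [22, 151, 209], [22, 152, 208], [22, 152, 208], [22, 152, 208], [22, 152, 208], [22, 153, 207], [22, 151, 202], [13, 130, 145], [13, 129, 144]]
[[13, 133, 109], [14, 135, 108], [13, 133, 109], [21, 166, 123], [22, 155, 201], [22, 155, 202], [22, 155, 202], [22, 154, 202], [22, 154, 202], [22, 153, 201], [22, 153, 201], [22, 153, 201], [22, 154, 197], [19, 146, 171], [14, 128, 146]]
```

```bash
sed -i 's/(h\[...,1\]>165)&(h\[...,2\]>110)/(h[...,1]>135)\&(h[...,2]>150)/' h.py
cat >> h.py <<'E'
def fit(frames,extra,nt=.012):
    from scipy.optimize import least_squares
    obs=list(extra)
    for f in frames:
        for c,s in blobs(f["img"],"red",amin=100): obs.append((f,c,0,-1 if c[0]<320 else 1))
        for c,s in tagblobs(f["img"]):
            if 90<c[0]<150 or 490<c[0]<545: obs.append((f,c,1,-1 if c[0]<320 else 1))
    res=lambda v:np.r_[tuple(proj(f,P(v[:3],S0+.03+v[3+t],sg*(.19 if t else v[5]),nt if t else 0))-px for f,px,t,sg in obs)]
    s=least_squares(res,[*B0,.02,.13,.156]);return s.x,s.fun.reshape(-1,2).round(1).tolist()
E
python3 - <<'E'
from h import *
import pickle
fr=pickle.load(open("fr.pkl","rb"))
for f in fr: print([(c.tolist(),s.tolist()) for c,s in tagblobs(f["img"])])
ft=grab_frame("top")
ex=[(ft,(389.6,220.8),0,-1),(ft,(259.4,234.3),0,1),(ft,(237,205),1,1),(ft,(408,187),1,-1)]
for e in(ex,[]):
    x,r=fit(fr,e);print(x.round(4),"dist",round(x[4]-x[3],4),r)
E
```

```text
[([134.6, 329.5], [119, 325, 32, 10, 316]), ([503.1, 330.4], [488, 326, 32, 10, 311])]
[([118.3, 276.0], [101, 271, 36, 11, 383]), ([519.0, 276.2], [502, 271, 35, 11, 365])]
[0.4888 0.016  0.1161 0.0212 0.1315 0.1554] dist 0.1104 [[-0.0, 0.3], [0.2, 0.7], [-0.7, -0.2], [-0.1, -0.3], [0.4, 0.3], [0.3, 0.1], [-0.4, 0.0], [-0.1, -0.4], [-0.1, 0.2], [0.1, -0.2], [-0.1, -0.1], [-0.5, 0.3]]
[0.4886 0.016  0.1163 0.0212 0.1317 0.1554] dist 0.1105 [[0.5, 0.2], [0.4, -0.0], [-0.4, 0.1], [-0.0, -0.4], [-0.0, 0.1], [0.1, -0.3], [-0.1, -0.0], [-0.4, 0.3]]
```

Travel to go is 0.1105 m, consistent with and without the top view. The lip underside is at s≈0.1256. I'll go beneath the lip with 0.15 rad tilt (square is out of reach there) and feel for contact.

```bash
sed -i 's/^B0=.*/B0=np.array([.4887,.0160,.1162])/' h.py
cat >> h.py <<'E'
def local(p):  # s,y,n of a world point
    v=R.from_euler('z',-B0[2]).apply(np.array(p)-[B0[0],B0[1],0]);return np.array([v@U,v[1],v@N])
def floc(): 
    v=R.from_euler('z',-B0[2]).apply(get_state()["contact_force"]);return np.array([v@U,v[1],v@N]).round(2)
E
python3 - <<'E'
from h import *
r=toolrot(B0,.15,1)
movep(P(B0,.085,0,.14),r); sleep(.2); print("F",floc())
print(move_l(P(B0,.085,0,.012),.10,until_force=5)); print(local(get_state()["position"]).round(4),floc())
sleep(.2);f0=floc()
hit=move_l(P(B0,.118,0,.012),.02,until_force=1.5)
print(hit,local(get_state()["position"]).round(4),f0,floc(),get_state()["clock"])
f=grab_frame("side");save(f,"side1");print(blobs(f["img"],"red",(265,140,480,290)))
f=grab_frame("top");print(blobs(f["img"],"red",(215,150,430,260)))
E
```

```text
F [ 1.05  0.32 -0.23]
False
[0.085  0.0001 0.0124] [ 0.04 -0.5   0.28]
True [1.127e-01 1.000e-04 1.200e-02] [-0.44  0.1   0.19] [ 0.15 -0.38 -0.14] 9.625
[([382.2, 254.0], [376, 251, 13, 7, 34])]
[([390.0, 220.6], [383, 220, 15, 3, 20]), ([259.1, 234.2], [252, 233, 15, 3, 23])]
```

View pics/side1.png

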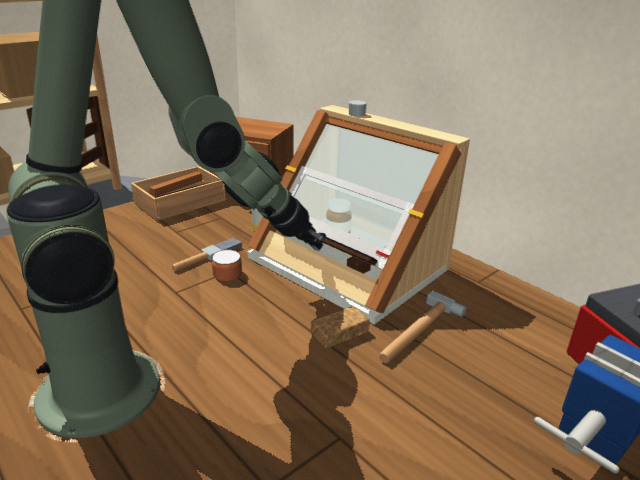

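The side view shows the fingertips at about (318,242) beneath the lip, the right stripe at (382,254) and the right tag at (415,213), all clear of the bench items. Contact was felt at s=0.1127 (0.111 expected). I'll push most of the way, then measure.

```bash
cat >> h.py <<'E'
def gap(dbg=False):  # stripes/tags slope positions from side+top, with booth pose known
    from scipy.optimize import minimize_scalar
    out=[]
    for cam,bx in(("side",(265,100,480,290)),("top",(215,100,430,260))):
        f=grab_frame(cam)
        for c,s in blobs(f["img"],"red",bx,8):
            g=min((minimize_scalar(lambda t:np.sum((proj(f,P(B0,t,sg*.1555,0))-c)**2),bounds=(.1,.33),method="bounded") for sg in(1,-1)),key=lambda q:q.fun)
            out.append((cam,np.round(c,1).tolist(),round(g.x-S0-.03,4),round(g.fun**.5,1)))
    return out
E
python3 - <<'E'
from h import *
print(gap())
print(move_l(P(B0,.160,0,.012),.03,until_force=25),local(get_state()["position"]).round(4),floc());print(gap())
print(move_l(P(B0,.209,0,.012),.03,until_force=25),local(get_state()["position"]).round(4),floc(),get_state()["clock"]);print(gap())
E
```

```text
[('side', [382.2, 253.9], np.float64(0.0226), np.float64(0.8)), ('top', [389.9, 220.7], np.float64(0.0227), np.float64(0.3)), ('top', [259.4, 234.2], np.float64(0.0239), np.float64(0.0))]
False [0.1601 0.     0.012 ] [-2.    0.95  2.08]
[('side', [391.2, 234.9], np.float64(0.0694), np.float64(1.1)), ('top', [390.4, 205.9], np.float64(0.0695), np.float64(0.1)), ('top', [255.7, 219.9], np.float64(0.0706), np.float64(0.6))]
False [ 0.2091 -0.      0.012 ] [-2.42  0.5   2.18] 13.45
[('side', [400.7, 215.3], np.float64(0.1181), np.float64(1.2)), ('top', [391.0, 189.5], np.float64(0.1184), np.float64(0.1)), ('top', [252.8, 203.8], np.float64(0.1194), np.float64(0.1))]
```

The window follows the fingers. It has moved about 0.0955 m, so about 0.015 m remains. I'll push 12 mm more, back off down and out, and measure with the wrist camera.

```bash
cat >> h.py <<'E'
def look(name):
    s,y,n=local(get_state()["position"]);r=toolrot(B0,.15,1)
    move_l(P(B0,s-.02,0,n),.06);move_l(P(B0,s-.02,0,.12),.15)
    fr=[]
    movep(P(B0,.26,0,.24),toolrot(B0,.3,1));sleep(.3)
    f=wrist();save(f,name);x,r=fit([f],[])
    print("fit",x.round(4),"to go",round(x[4]-x[3],4),r,"clock",get_state()["clock"])
    print("red",[c for c,s in blobs(f["img"],"red",amin=100)],"tags",[c.tolist() for c,s in tagblobs(f["img"])]);return x
E
python3 - <<'E'
from h import *
print(move_l(P(B0,.221,0,.012),.025,until_force=25),local(get_state()["position"]).round(4),floc());print(gap())
look("w2");print(gap())
E
```

```text
False [ 2.224e-01 -1.000e-04  1.190e-02] [-1.02  0.85  0.51]
[('side', [402.5, 209.7], np.float64(0.1312), np.float64(2.0)), ('top', [391.1, 184.8], np.float64(0.1319), np.float64(0.2)), ('top', [252.2, 199.1], np.float64(0.133), np.float64(0.3))]
fit [0.4887 0.0158 0.1165 0.1311 0.1313 0.1552] to go 0.0002 [[0.3, -0.0], [0.3, 0.0], [-0.3, 0.0], [-0.3, -0.0]] clock 16.6333
red [[164.9, 273.5], [469.0, 273.5]] tags [[126.8, 274.9], [508.2, 275.0]]
[('side', [302.6, 173.9], np.float64(0.132), np.float64(0.0)), ('side', [402.5, 209.7], np.float64(0.1312), np.float64(2.0)), ('top', [391.4, 184.9], np.float64(0.1316), np.float64(0.1)), ('top', [252.0, 199.1], np.float64(0.1331), np.float64(0.1))]
```

View pics/w2.png

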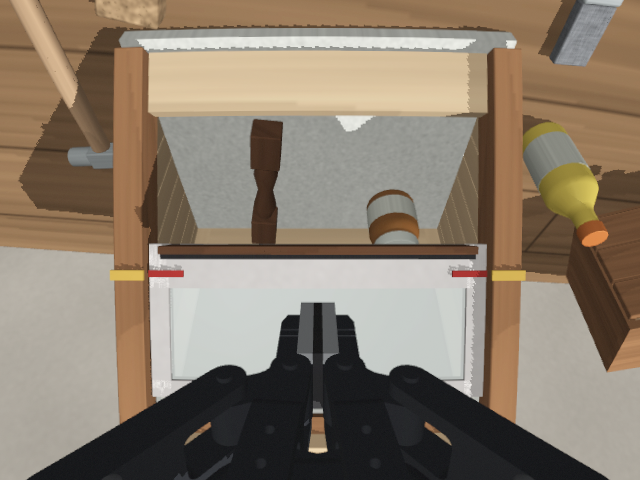

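The wrist picture shows the stripes at row 273.5 and the tags at row 275. About 1 px of that is parallax, so they are level within 0.5 mm. The fingers are clear of the window. I'll check the neighbours quickly, then hand in.

Run:
```python
from h import *
sleep(.5)
f=grab_frame("top")
for n in("wax_tin","sanding_block","glue_bottle"): print(n,[np.round(d["centre"],1).tolist() for d in tip_of("top",n)[:1]])
f=wrist();x,r=fit([f],[]);print("to go",round(x[4]-x[3],4),floc(),get_state()["clock"])
sign_off()
```

```text
wax_tin [[260.6, 301.5]]
sanding_block [[396.3, 285.0]]
glue_bottle [[211.6, 224.5]]
to go 0.0003 [ 0.42 -0.81  0.14] 17.4833
the job is handed in; nothing more can be done
```

The window is open with its red stripes level with the yellow tags, and the job is handed in. I pushed it up about 0.110 m with the shut fingertips beneath the lip, then backed off down and out, so the robot was touching nothing. It took about 17.5 s on the robot's clock.

- **Level:** the last wrist-camera fit puts the stripes 0.3 mm below the tags, after the window had stood on its own for about a second. Travel measured by the side and top cameras disagrees slightly, at about 1.3 mm short. I trusted the wrist view because it looks almost square at the window.
- **Last push:** the arm ran 1.3 mm past its commanded end, which brought the stripes level in one go. No correction was made.
- **Other items:** the wax tin, sanding block and glue bottle were found within 2–4 px of their first detections, which I take as detector scatter. I did not measure the brush, hammer, stain jar or chair leg again, but nothing came near them.

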